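Set the spring-loaded pan cradle to its length mark and cam it shut, keeping hold

ROBOT

A 7-joint arm with a two-finger parallel gripper is mounted at the origin on the work surface. World frame = base frame: x ahead of the robot, y to its left, z up, the work surface at z = 0. Lengths are in m, angles in rad, forces in N, time in s.
With the tool pointing down it reaches from about 0.425 to 0.925 m from the base axis. Payload 6.8 kg.
Tool frame: the origin (TCP) lies midway between the tips of the shut fingers; the grasp point (between the pads) lies 19 mm behind it; z points along the fingers, y is the direction in which the jaws open and shut (so a half turn about z gives the same grasp; the last joint's range is limited). The gripper opens to 88 mm and grips with 3 to 60 N. Pads are 20 mm wide; open, the fingers measure 115 mm over their backs; the gripper's body (75 mm by 178 mm) begins 61 mm behind the grasp point.
Start: joints at [-1.235, 0.477, 0.022, 1.555, -0.011, 1.109, -0.083], TCP at [0.29, 0.61, 0.223] pointing down, gripper open.
Joint ranges: [-2.96, 2.96], [-0.34, 2.1], [-1.41, 1.46], [0.24, 2.44], [-1.37, 4.51], [0.17, 1.92], [-2.96, 2.96]. Speed limits (rad/s): [2.39, 2.39, 3.14, 3.14, 3.14, 3.14, 3.14].

INTERFACE

Orientations are given as a rotation vector (axis times angle).
In Python, from workcell import arm gives the robot as it stands.
- The arm moves only by the tool play_rows, never from a script. Its argument "commands" is text: rows parted by semicolons, each of 7 numbers parted by spaces: the turn, a rotation vector about the tool's x, y, z in rad, then the shift along the tool's x, y, z in cm, then the opening, from 0 (shut) to 1 (fully open). A call has 1 to 5 rows; each row shifts and turns the commanded pose from where the row before left it, along the tool's axes as they then stand; what a row does not reach is not made up. A row lasts 1/8 s, in which the tool goes at most 62.5 mm and 10.7 degrees, less where a joint would pass 70% of its speed; a pose out of reach is approached as far as the arm can. A call is refused whole if a number of a shift passes 6.25 or a number of a turn 0.188, either way. A call with a gripper value outside its range is refused whole. The fingers move at their own pace and stop on an object; the grip force is fixed at half the most. Time passes only in rows, so rows that do not move let the fingers close. It gives the time, the measured TCP pose, the force and the opening at its end, in the units of the state.
- arm.sense(): the state, without advancing time (a new reading comes with each control period).
- arm.grab_frame(name): name is "scene" or "side" or "wrist"; returns the picture (420x560x3 uint8, red, green, blue); there is no depth.
- arm.camera_model(name): a dict with "vfov" (degrees; the focal length in pixels is half the picture's height over the tangent of half this angle, whatever the lens; pixels are square), "cx", "cy" (the principal point, pixels), "rvec" (rotation vector, rad) and "tvec" (3), from world to camera coordinates, as OpenCV has them. Camera axes: x right, y down, z forward; pixel columns grow to the right and rows downward; lengths in m; the calibration is good to about 2 mm. A picture is of the moment at which its call begins: read the wrist's pose just before it. camera_model takes no time and is no camera call; for the wrist camera it gives the pose at the moment of the call.
- arm.hand_in(): hands the job in, once; it reports no verdict.
Trained networks look in the newest picture that a camera, given by its name, has taken for a name from the list of things; names that differ only in an ending like _2 or _b are one class to them, and where a whole thing is asked for, a point or a joint stands for the part that bears it (a point fixed in the world has none). Each returns a list of dicts, best first, with "score" (0 to 1); they miss things now and then, are a little off and sometimes report something else, mostly with a low value. They report only what shows in the picture. A call takes as long as a camera call.
- arm.boxes_of(camera, query): "centre" ([x, y, z] in m, in world coordinates, good to about 4 mm: the middle of the surface that is visible of it).
- arm.regions_of(camera, query): "pixels" (420x560 bool, what is visible of it).
The state is a dict: "time_s": time; "joints": joint angles; "qvel": joint speeds; "tau": joint torques, N m; "tool_pos": TCP position; "orientation": TCP orientation; "contact_force": force on the tool from outside, world axes, zero at the start; "moment": the same for the moment, N m; "gripper_width": finger opening in m.
Only numpy, scipy, OpenCV 4.12 (cv2) and the standard library are available. Lean on these libraries where they do the work, as an engineer would, in place of code of your own. Each camera call takes 0.05 s, during which the arm holds its last target. There are 200 camera calls.

TASK

Set the pan cradle for the next pan: draw its sliding leg out by the crossbar until the broad dark rings on its rods come to the mouths of the sleeves. Holding the leg there against its return spring, slide the cam lever over until it is fully closed. Finish while still holding the leg by its crossbar, at the mark and with the lever closed, and leave the other things on the bench where they are.

Things in the scene. Friction and masses are not known exactly. Their poses are not given: they have to be found in the camera images.
- cradle: Steel pan cradle, a low fixed frame. Two sleeves 18 mm thick, 85 mm above the bench at y = -125 and +125 mm, run from x = -155 to their open mouths at x = 0; the rods of the U-shaped sliding leg come out of them along +x. Stop bar at x = -115. Inside, for x above -100, all but the shaker and clamp is under 36 mm high. Origin: on the bench, midway between the mouths; z up
- mouth (a point): point midway between the two sleeve mouths at the height of the rails: (0, 0, 85) mm in the cradle's frame, axes as the cradle's
- ring (a point): point on the sliding leg midway between the broad dark rings of its two rods. Each 12 mm rod has three dark rings: the broad one (6 mm wide) is the mark asked for; narrow ones (2 mm) lie 15 mm nearer the crossbar and 20 mm farther from it. They are hidden in the sleeves until the leg is drawn out. At the mark the middle of the broad rings is at the mouths: this point meets point mouth
- crossbar (a point): middle of the bare round bar, 12 mm thick, 250 mm long, parallel to the cradle's y axis and 85 mm above the bench: it joins the two rods of the leg and is its hand-hold. Axes as the cradle's. It is 22 mm beyond the sleeve mouths with the leg right in, 62 mm beyond them at the mark; a rod and a foot of the leg meet it at each end
- leg (a joint): how far the sliding leg is drawn out, in m: 0 right in, 0.068 at most, 0.040 with the broad rings at the mouths. Starts right in. A return spring pulls it in with about 4 to 6 N, so it runs back when let go unless the lever is closed
- lever (a joint): angle of the cam lever, rad: 0 closed on its stop (arm along the cradle's +x), growing to 0.60 as the arm swings about a vertical axis towards the middle of the cradle (to -y). Starts open at 0.42 to 0.52 and stays where left. Closing takes up to 0.45 N m, about 4 N at 100 mm from the pivot; from about 0.35 on it begins to grip the leg, and closed it clamps it where it is
- pivot (a point): pivot of the cam lever, at (-22, 95, 105) mm in the cradle's frame, mid-height of the arm. The arm is 12 mm wide, 99 to 110 mm above the bench: it passes over the crossbar, and fingers set around or behind the crossbar meet it from the side as they slide along the bar. The clamp below it fills x = -44 to 0, y = 74 to 140 mm, up to 99 mm high
- lever_tip (a point): free end of the cam lever's arm, at its mid-height, 150 mm from its pivot
- shaker: round steel flour shaker, 50 mm across and 78 mm tall, standing inside the cradle's frame; origin at the centre of its underside. Not part of the job
- spoon: steel serving spoon, about 220 mm long, lying on the bench just beyond the crossbar's side of the cradle; origin under its middle, x axis from the handle to the bowl. Not part of the job
- pan: empty steel pan, rim 265 x 162 mm, 65 mm deep, standing on the bench; origin at the centre of its underside. Not part of the job
- bowl: small steel bowl, 130 mm across and 55 mm tall; origin at the centre of its underside. Not part of the job
- bottle: green glass bottle, 62 mm across and 200 mm tall; origin at the centre of its underside. Not part of the job
- jar: clear jar with a white lid, 72 mm across and 85 mm tall; origin at the centre of its underside. Not part of the job
- turner: turner (kitchen spatula) with a black handle, about 300 mm long, lying on the bench; origin under its middle. Not part of the job

How it is judged:
On the way, in this order (a step that is already met when the one before it is completed fails the run):
1. the leg is held at its mark by the crossbar, with the lever still open (value of joint leg between 0.035 and 0.045 m and contact force between the fingers and leg above 1 N and value of joint lever above 0.34 rad), for 0.2 s.
2. the lever has been closed with the leg still held at its mark (value of joint leg between 0.035 and 0.045 m and contact force between the fingers and leg above 1 N and value of joint lever below 0.12 rad), for 0.2 s.
At the end, for the whole second after the job is handed in: the fingers still hold the crossbar (contact force above 1 N), the leg is at rest with the broad rings within 5 mm of the sleeve mouths, and the cam lever is closed to within 0.12 rad of its stop (all of step 2 and linear speed of leg below 0.01 m/s); the arm keeps its last pose, push and grip.
It fails at once if another thing on the bench was shifted by more than 30 mm (distance of any of shaker, spoon, pan, bowl, bottle, jar, turner from where it was at the start of the episode above 0.03 m).
It also fails if it takes over 40 s, if anything falls off the work surface, if the arm or the gripper's body presses on something with over 40 N, if the wrist force passes 120 N, or if a joint passes its speed limit or range.

## Working session

There is one attempt and no reset: what is moved stays moved. The work goes in short steps, Python scripts to look and compute and a tool call to move; the robot and the scene stay as the last step left them, time stands still between calls to the robot, and variables do not carry over. Pictures are saved under pics/ and viewed, about 8 in all and at most 12, crops included, and the job is handed in when it is done.

Besides the shell and the picture viewer there is one more tool, called as a command line: name --argument value ..., lists and objects as JSON in quotes. play_rows: Moves the arm, as the interface text tells. Its arguments: {"type":"object","properties":{"commands":{"type":"string"}},"required":["commands"]}

```bash
mkdir -p pics; ls; cat > h.py <<'E'
import numpy as np, cv2
from workcell import arm
from scipy.spatial.transform import Rotation as R
def save(name,f):
    im=arm.grab_frame(name); cv2.imwrite(f'pics/{f}.png',im[:,:,::-1]); return im
def K(m): 
    f=210/np.tan(np.radians(m['vfov']/2)); return np.array([[f,0,m['cx']],[0,f,m['cy']],[0,0,1]])
def proj(m,P): return cv2.projectPoints(np.array(P,float).reshape(-1,3),np.array(m['rvec'],float),np.array(m['tvec'],float),K(m),None)[0][:,0]
def ray(m,uv):
    Rm=R.from_rotvec(m['rvec']).as_matrix(); d=Rm.T@np.linalg.inv(K(m))@np.array([uv[0],uv[1],1.]); return -Rm.T@np.array(m['tvec']),d
def atz(m,uv,z): c,d=ray(m,uv); return c+d*(z-c[2])/d[2]
E
python3 - <<'E'
from h import *
s=arm.sense(); print(s)
ims=[]
a=save('scene','s0');b=save('side','d0')
for c in ('scene','side'):
    m=arm.camera_model(c); print(c,{k:np.round(v,4) for k,v in m.items()})
    for q in ('cradle','crossbar','pivot','lever_tip','lever','shaker','spoon','pan','bowl','bottle','jar','turner'):
        r=arm.boxes_of(c,q); print(c,q,[(np.round(x['centre'],3).tolist(),round(x['score'],2)) for x in r[:2]])
E
```

```text
pics
{'time_s': 0.0, 'joints': array([-1.23508767,  0.47779611,  0.02234361,  1.55647287, -0.01146882,
        1.10933194, -0.08313693]), 'qvel': array([-1.15065877e-03,  2.07823044e-04,  1.87320465e-05, -1.71749035e-03,
        2.03346232e-04, -1.07350771e-03, -1.26215968e-03]), 'tau': array([ 5.11135331e-04, -5.82830608e+01,  1.53480012e+00, -2.72615737e+01,
       -5.43356314e-02,  1.66234479e-02,  1.16879296e-04]), 'tool_pos': array([0.28958959, 0.60902618, 0.22167547]), 'orientation': array([-6.91379044e-01, -3.06431779e+00,  2.92746193e-03]), 'contact_force': array([-0.07976189, -0.29804135, -0.48757576]), 'moment': array([ 0.00134577,  0.00716468, -0.03320755]), 'gripper_width': 0.08786367070318976}
scene {'vfov': np.float64(47.4873), 'cx': np.float64(285.2649), 'cy': np.float64(213.6121), 'rvec': array([ 1.6351,  2.2085, -0.5994]), 'tvec': array([ 0.1497, -0.4305,  1.633 ])}
scene cradle [([0.585, 0.143, 0.091], 0.8)]
scene crossbar [([0.558, 0.07, 0.091], 0.88)]
scene pivot [([0.585, 0.144, 0.089], 0.81), ([0.767, 0.258, 0.086], 0.68)]
scene lever_tip [([0.583, 0.142, 0.092]
[... 480 characters left out ...]
'cy': np.float64(205.2337), 'rvec': array([ 2.4184, -0.1832,  0.0543]), 'tvec': array([-0.5315,  0.1183,  1.4734])}
side cradle [([0.525, 0.128, 0.081], 0.62)]
side crossbar [([0.521, 0.056, 0.087], 0.96)]
side pivot [([0.525, 0.124, 0.088], 0.58)]
side lever_tip [([0.598, 0.068, 0.11], 0.76), ([0.751, -0.198, 0.112], 0.67)]
side lever [([0.594, 0.069, 0.107], 0.67)]
side shaker [([0.538, 0.156, 0.06], 0.52), ([0.528, 0.126, 0.087], 0.41)]
side spoon [([0.6, -0.098, 0.015], 0.57)]
side pan [([0.574, -0.465, 0.005], 0.97)]
side bowl [([0.375, -0.383, 0.02], 0.69)]
side bottle []
side jar [([0.749, 0.233, 0.059], 0.82), ([0.373, -0.385, 0.02], 0.65)]
side turner [([0.677, 0.466, 0.001], 0.92)]
```

View pics/s0.png

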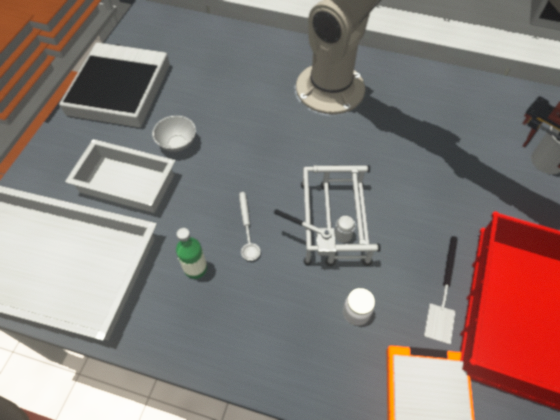

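View pics/d0.png

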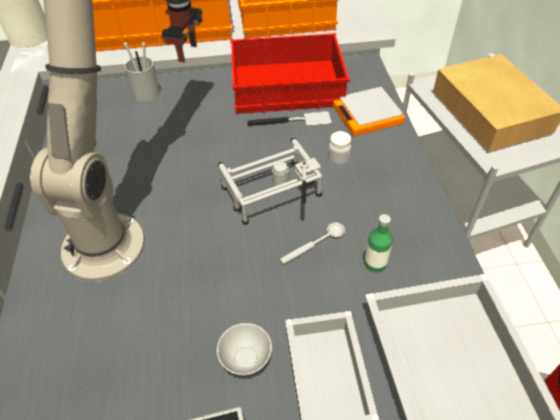

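The cradle is in the scene view around (305-375, 165-262). Its crossbar is the left side, x≈307, and the lever runs from about (325,235) to (275,212). The spoon is to the left at (245,225). In the side view the crossbar runs from about (243,210) to (322,180). I'll zoom in next.

```bash
python3 - <<'E'
import cv2,numpy as np
a=cv2.imread('pics/s0.png')[155:275,265:385];b=cv2.imread('pics/d0.png')[125:235,212:332]
a=cv2.resize(a,None,fx=5,fy=5,interpolation=cv2.INTER_CUBIC)[:, :400] if 0 else cv2.resize(a,(480,480),interpolation=cv2.INTER_CUBIC)
cv2.imwrite('pics/c0.png',a)
b=cv2.resize(b,(720,660),interpolation=cv2.INTER_CUBIC)[:600]
cv2.imwrite('pics/c1.png',b)
E
```

```text
(no output)
```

View pics/c1.png

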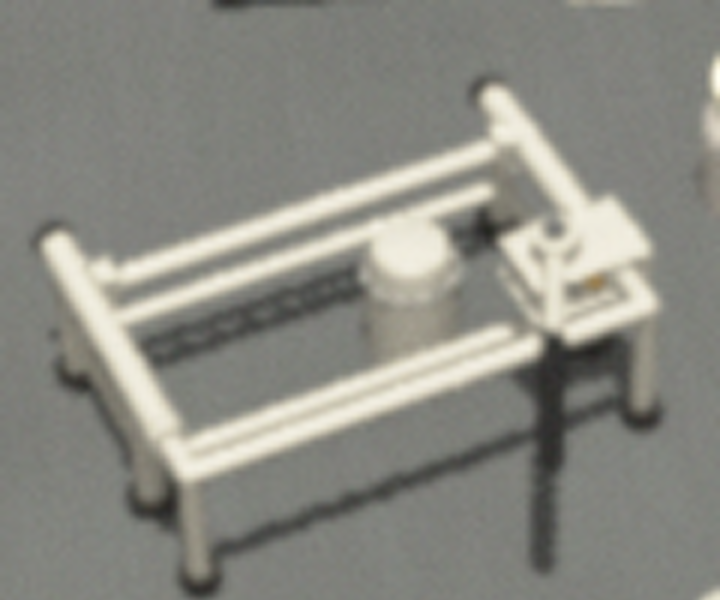

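View pics/c0.png

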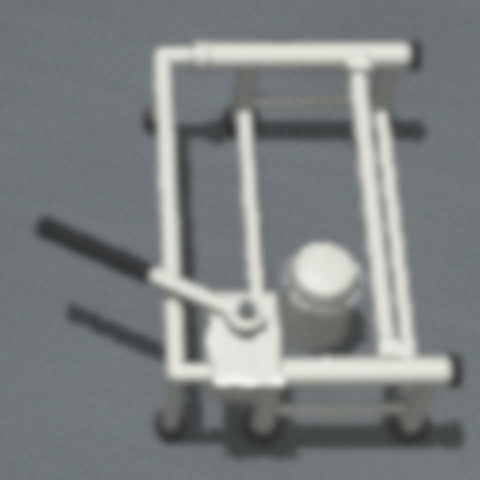

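Both crops are clear. In c0 the crossbar corners are at about (165,52) and (175,372), the sleeve ends at (412,54) and (452,370), the hub at (247,312) and the lever tip at (42,228). In c1 the corners are at (185,465) and (650,303), the sleeve ends at (55,238) and (488,92), and the handle end at about (550,470).

```bash
cat >> h.py <<'E'
def cw(p,P): # cradle->world
    P=np.atleast_2d(np.array(P,float)); c,s=np.cos(p[2]),np.sin(p[2]); return np.c_[p[0]+c*P[:,0]-s*P[:,1],p[1]+s*P[:,0]+c*P[:,1],P[:,2]]
E
python3 - <<'E'
from h import *
from scipy.optimize import least_squares
ms,md=arm.camera_model('scene'),arm.camera_model('side')
A=[((.022,-.125,.085),(165,52)),((.022,.125,.085),(175,372)),((-.155,-.125,.085),(412,54)),((-.155,.125,.085),(452,370)),((-.022,.095,.111),(247,312))]
B=[((.022,-.125,.085),(185,465)),((.022,.125,.085),(650,303)),((-.155,-.125,.085),(55,238)),((-.155,.125,.085),(488,92)),((-.022,.095,.111),(555,238))]
pa=np.array([a[1] for a in A])/4+[265,155]; pb=np.array([b[1] for b in B])/6+[212,125]
XA=[a[0] for a in A];XB=[b[0] for b in B]
def res(v,zoff=True):
    P=cw(v,XA)+[0,0,v[3]];Q=cw(v,XB)+[0,0,v[3]]
    return np.r_[(proj(ms,P)-pa).ravel(),(proj(md,Q)-pb).ravel()]
r=least_squares(res,[.55,.08,-1.5,0]); print(r.x,np.round(r.fun,1))
p=r.x
tipuv=np.array([42,228])/4+[265,155]; t=atz(ms,tipuv,.105)
piv=cw(p,[-.022,.095,.105])[0]; print('piv',piv,'tip',t,np.hypot(*(t-piv)[:2]), 'ang',p[2]-np.arctan2(*(t-piv)[1::-1]))
print('crossbar mid',cw(p,[.022,0,.085]))
for z in (.075,.08): 
  for c in('scene','side'):
    q=arm.regions_of(c,'shaker'); 
    if q: k=q[0]['pixels']; uv=[np.argwhere(k)[:,1].mean(),np.argwhere(k)[:,0].min()+4]; print(c,uv,atz(arm.camera_model(c),uv,z))
  break
np.save('p.npy',p[:3])
E
```

```text
[ 5.27229451e-01  8.62955450e-02 -1.26945110e+00 -1.21260807e-03] [-0.4  0.9  0.1 -0.1  0.1  0.4 -0.3  0.2 -0.5 -0.3  0.   0.5 -0.9  0.
 -0.2 -0.2  0.2  0.  -0.4 -1.4]
piv [0.61141886 0.13550067 0.105     ] tip [ 0.58810927 -0.00733143  0.105     ] 0.14472161399581515 ang 0.4631148919726831
crossbar mid [[0.53375916 0.06528691 0.085     ]]
scene [np.float64(344.18663594470047), np.int64(220)] [0.5403802  0.17016958 0.075     ]
side [np.float64(279.48355263157896), np.int64(167)] [0.53999236 0.16639571 0.075     ]
```

```bash
cat >> h.py <<'E'
p=np.load('p.npy') if __import__('os').path.exists('p.npy') else None
def todo(xc,yc,z):
    """tool-frame turn and shift (cm) from now to the upright pose over cradle (xc,yc) with tool y = -cradle x"""
    s=arm.sense(); c,sn=np.cos(p[2]),np.sin(p[2]); ty=np.array([-c,-sn,0]); tz=np.array([0,0,-1.]); tx=np.cross(ty,tz)
    T=np.c_[tx,ty,tz]; N=R.from_rotvec(s['orientation']).as_matrix()
    print('t',round(s['time_s'],2),'turn',np.round(R.from_matrix(N.T@T).as_rotvec(),4),'tgt',cw(p,[xc,yc,z])[0].round(4))
    d=cw(p,[xc,yc,z])[0]-s['tool_pos']; print('shift now-axes',np.round(N.T@d*100,2),'final-axes',np.round(T.T@d*100,2))
    print('F',np.round(s['contact_force'],1),'w',round(s['gripper_width'],4),'j',np.round(s['joints'],2))
E
python3 -c "
from h import *
todo(.022,.005,.223)"
```

```text
t 1.4 turn [ 1.000e-04  0.000e+00 -7.452e-01] tgt [0.5385 0.0668 0.223 ]
shift now-axes [-4.577e+01 -3.835e+01 -4.000e-02] final-axes [-7.630e+00 -5.922e+01 -3.000e-02]
F [-0.1 -0.5  0.3] w 0.0879 j [-1.24  0.48  0.02  1.56 -0.01  1.11 -0.08]
```

play_rows --commands "0 0 -0.186 0 0 0 0.8;0 0 -0.186 0 0 0 0.7;0 0 -0.186 0 0 0 0.7;0 0 -0.187 0 0 0 0.7"

```text
time_s: 1.9
tool_pos: [0.2899, 0.6096, 0.2227]
orientation: [-0.481, 3.104, 0.0]
contact_force: [0.2, -0.7, 0.0]
gripper_width: 0.0615
```

play_rows --commands "0 0 0 -0.75 -5.9 0 0.7;0 0 0 -0.75 -5.9 0 0.7;0 0 0 -0.75 -5.9 0 0.7;0 0 0 -0.75 -5.9 0 0.7;0 0 0 -0.75 -5.9 0 0.7"

```text
time_s: 2.52
tool_pos: [0.4139, 0.3373, 0.223]
orientation: [-0.471, 3.105, 0.001]
contact_force: [1.4, 0.3, 0.1]
gripper_width: 0.0612
```

play_rows --commands "0 0 0 -0.75 -5.9 0 0.7;0 0 0 -0.75 -5.9 0 0.7;0 0 0 -0.75 -5.9 0 0.7;0 0 0 -0.75 -5.9 0 0.7;0 0 0 0 0 0 0.7"

```text
time_s: 3.15
tool_pos: [0.5135, 0.1172, 0.2229]
orientation: [-0.457, 3.107, -0.003]
contact_force: [-0.7, 0.7, -0.3]
gripper_width: 0.0619
```

```bash
python3 -c "
from h import *
todo(.022,.005,.223)
print(arm.camera_model('wrist')['vfov'])
im=save('wrist','w0')
m=arm.camera_model('wrist')
print(proj(m,cw(p,[(.022,-.125,.085),(.022,.125,.085),(.022,0,.085),(-.022,.095,.11)])).round(0))
"
```

```text
t 3.15 turn [-0.0019  0.0006 -0.0092] tgt [0.5385 0.0668 0.223 ]
shift now-axes [-0.94 -5.55  0.  ] final-axes [-0.89 -5.55 -0.01]
F [-0.7  0.7 -0.3] w 0.0619 j [-0.41  0.23  0.08  1.91 -0.02  1.    1.54]
61.595355267176444
[[204.  50.]
 [219. 331.]
 [213. 205.]
 [263. 317.]]
```

View pics/w0.png

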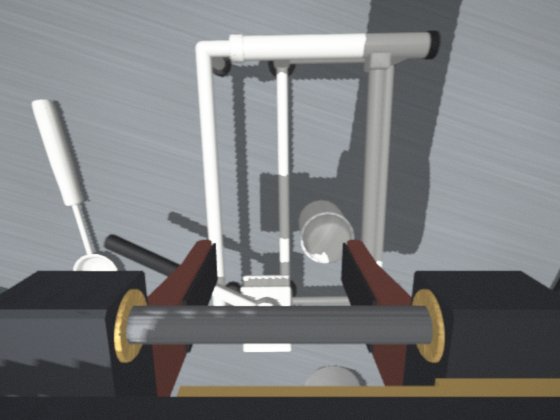

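The wrist view shows the crossbar running from (205,50) to (214,240). The projected model gives (204,50) and (213,205), so the pose agrees to about 1 px. Next I move over the bar and descend.

play_rows --commands "0 0 -0.009 -0.9 -5.5 0 0.7;0 0 0 0 0 5 0.7;0 0 0 0 0 5 0.7;0 0 0 0 0 0 0.7"

```text
time_s: 3.7
tool_pos: [0.5335, 0.0741, 0.1198]
orientation: [0.488, -3.096, -0.0]
contact_force: [0.1, 0.4, 1.3]
gripper_width: 0.0613
```

```bash
python3 -c "
from h import *
todo(.022,.005,.066)
save('wrist','w1')
m=arm.camera_model('wrist')
print(proj(m,cw(p,[(.022,-.125,.085),(.022,-.05,.085),(.022,-.025,.085),(.022,0,.085)])).round(0))
"
```

```text
t 3.7 turn [ 0.0012 -0.0074  0.0114] tgt [0.5385 0.0668 0.066 ]
shift now-axes [-0.29 -0.85  5.37] final-axes [-0.26 -0.84  5.38]
F [0.1 0.4 1.3] w 0.0613 j [-0.33  0.38  0.09  1.98 -0.05  0.79  1.68]
[[268.  -6.]
 [267. 145.]
 [267. 189.]
 [267. 231.]]
```

View pics/w1.png

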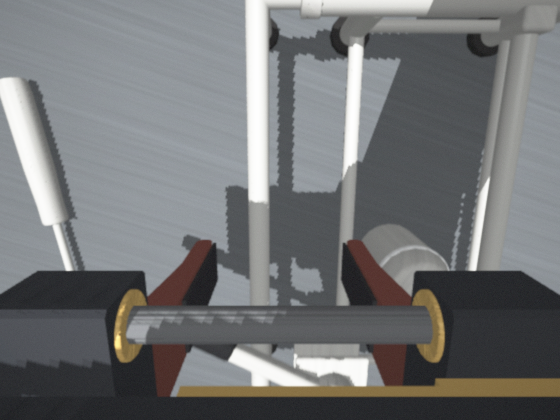

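The bar shows at x≈259 and the model predicts 267, possibly because the arm was still settling. I'll shift about -0.9 cm and check again from rest.

play_rows --commands "0 0 0.01 -0.2 -0.9 0 0.7;0 0 0 0 0 0 0.7;0 0 0 0 0 0 0.7"

```text
time_s: 4.12
tool_pos: [0.5421, 0.0648, 0.1239]
orientation: [-0.469, 3.104, 0.0]
contact_force: [0.7, 0.1, 0.4]
gripper_width: 0.0615
```

```bash
python3 -c "
from h import *
todo(.022,.005,.066)
im=save('wrist','w2')
m=arm.camera_model('wrist')
print(proj(m,cw(p,[(.022,-.1,.085),(.022,-.05,.085),(.022,0,.085)])).round(0))
for r in (60,100,150):
  print(r,im[r,230:300:2].mean(1).astype(int))
"
```

```text
t 4.12 turn [-0.      0.0022 -0.0015] tgt [0.5385 0.0668 0.066 ]
shift now-axes [0.3  0.29 5.79] final-axes [0.29 0.29 5.79]
F [0.7 0.1 0.4] w 0.0615 j [-0.31  0.38  0.1   1.96 -0.05  0.79  1.69]
[[286.  41.]
 [285. 139.]
 [285. 224.]]
60 [138 137 139 140 141 140 141 141 141 141 140 142 144 143 145 143 144 142
 177 229 241 246 250 253 250 243 235 221 189 141 139  98  77  79  77]
100 [139 142 142 141 142 141 140 143 143 144 146 144 148 143 143 142 145 142
 158 222 240 246 250 252 251 246 238 225 194 146 145 103  79  79  81]
150 [151 150 151 150 151 150 147 145 145 144 144 145 147 145 147 147 147 147
 154 210 236 245 249 252 251 247 240 228 201 147 147 117  79  80  77]
```

play_rows --commands "0 0 0 0.2 -0.1 3 0.7;0 0 0 0 0 2.8 0.7;0 0 0 0 0 0 0.5;0 0 0 0 0 0 0"

```text
time_s: 4.68
tool_pos: [0.5404, 0.0634, 0.0656]
orientation: [-0.47, 3.105, 0.0]
contact_force: [-0.1, 0.5, 0.1]
gripper_width: 0.0448
```

play_rows --commands "0 0 0 0 0 0 0;0 0 0 0 0 0 0;0 0 0 0 0 0 0"

```text
time_s: 5.05
tool_pos: [0.54, 0.0633, 0.0651]
orientation: [-0.47, 3.106, 0.0]
contact_force: [0.0, 0.1, -0.6]
gripper_width: 0.0153
```

```bash
python3 -c "
from h import *
todo(.066,.005,.066)
"
```

```text
t 5.05 turn [ 0.      0.0007 -0.0012] tgt [0.5516 0.0248 0.066 ]
shift now-axes [ 0.03 -4.02 -0.09] final-axes [ 0.03 -4.02 -0.09]
F [ 0.   0.1 -0.6] w 0.0153 j [-0.3   0.47  0.09  2.   -0.07  0.67  1.7 ]
```

play_rows --commands "0 0 0 0 0 0 0;0 0 0 0 0 0 0;0 0 0 0 -1 0 0;0 0 0 0 -1 0 0;0 0 0 0 -1 0 0"

```text
time_s: 5.68
tool_pos: [0.5486, 0.0363, 0.065]
orientation: [-0.472, 3.106, 0.003]
contact_force: [-2.7, 6.4, 5.5]
gripper_width: 0.0111
```

play_rows --commands "0 0 0 0 -0.8 0 0;0 0 0 0 0 0 0;0 0 0 0 0 0 0"

```text
time_s: 6.05
tool_pos: [0.551, 0.0284, 0.065]
orientation: [-0.471, 3.106, 0.002]
contact_force: [-2.2, 4.8, 5.5]
gripper_width: 0.0115
```

```bash
python3 -c "
from h import *
todo(.066,.005,.066)
im=save('wrist','w3')
"
```

```text
t 6.05 turn [ 0.0014  0.0006 -0.0002] tgt [0.5516 0.0248 0.066 ]
shift now-axes [ 0.06 -0.36 -0.1 ] final-axes [ 0.06 -0.36 -0.1 ]
F [-2.2  4.8  5.5] w 0.0115 j [-0.24  0.48  0.09  1.98 -0.07  0.68  1.77]
```

View pics/w3.png

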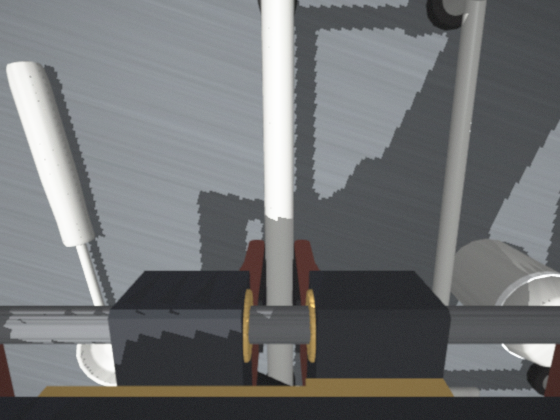

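The bar is gripped at (278, 240), with a spring pull of about 5 N. I'll draw out the last 3.5 mm and check the rings.

play_rows --commands "0 0 0 0 -0.35 0 0;0 0 0 0 0 0 0;0 0 0 0 0 0 0"

```text
time_s: 6.48
tool_pos: [0.5521, 0.0253, 0.065]
orientation: [-0.472, 3.106, 0.002]
contact_force: [-3.0, 5.3, 6.3]
gripper_width: 0.0113
```

```bash
python3 -c "
from h import *
todo(.066,.005,.066)
T=[]
P=cw(p,[.02,-.125,.085])[0]
for c,n in (('scene','s1'),('side','d1')):
  im=save(c,n); u=proj(arm.camera_model(c),P)[0]; print(c,u, proj(arm.camera_model(c),cw(p,[(0,-.125,.085),(.062,-.125,.085)])))
  x,y=u.round().astype(int); T.append(cv2.resize(im[y-20:y+20,x-20:x+20],(400,400),interpolation=cv2.INTER_CUBIC))
cv2.imwrite('pics/r1.png',np.hstack(T)[:,:,::-1])
"
```

```text
t 6.47 turn [0.0015 0.0007 0.0002] tgt [0.5516 0.0248 0.066 ]
shift now-axes [ 0.06 -0.03 -0.1 ] final-axes [ 0.06 -0.03 -0.1 ]
F [-3.   5.3  6.3] w 0.0113 j [-0.23  0.48  0.09  1.98 -0.07  0.68  1.78]
scene [306.55050772 168.62136374] [[313.6098943  168.62472294]
 [291.71541065 168.61430448]]
side [242.56037069 202.25851947] [[239.932245   197.62966723]
 [248.22087046 212.22821661]]
```

View pics/r1.png

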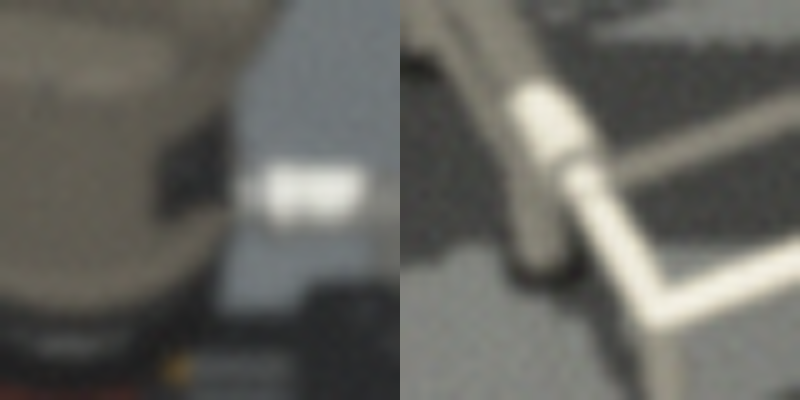

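In the side view (right half) the sleeve mouth is at about crop (570,157). Something dark sits at the mouth, and the corner is at (655,305), close to the 62 mm prediction. I'll measure the travel from sub-pixel bar profiles before and after the pull, and the rod's ring profile.

```bash
python3 - <<'E'
from h import *
def g(n): return cv2.imread(f'pics/{n}.png').astype(np.float32).mean(2)
def prof(im,c,X,y,z=.085):
    uv=proj(arm.camera_model(c),cw(p,np.c_[X,np.full_like(X,y),np.full_like(X,z)])).astype(np.float32)
    return cv2.remap(im,uv[:,0][None],uv[:,1][None],cv2.INTER_LINEAR)[0]
X=np.arange(-.02,.1,.0005)
for c,a,b in (('side','d0','d1'),('scene','s0','s1')):
    A,B=g(a),g(b)
    for y in np.arange(-.115,-.03,.012):
        pa,pb=prof(A,c,X,y),prof(B,c,X,y)
        o=[]
        for q in (pa,pb):
            i=q.argmax(); w=slice(max(i-24,0),i+25); v=np.clip(q[w]-0.6*q[i],0,None); o.append((X[w]*v).sum()/v.sum()*1000)
        print(c,round(y,3),np.round(o,1),round(o[1]-o[0],1))
Xr=np.arange(-.03,.07,.002)
for y in(-.127,-.125,-.123): print(y,[(int(round(x*1000)),int(v)) for x,v in zip(Xr,prof(g('d1'),'side',Xr,y,.088))] if y==-.125 else '')
E
```

```text
side -0.115 [21.1 63.5] 42.4
side -0.103 [20.3 63.4] 43.2
side -0.091 [20.8 63.7] 43.0
side -0.079 [21.2 63.9] 42.6
side -0.067 [19.8 63.8] 44.0
side -0.055 [20.7 63.5] 42.8
side -0.043 [20.6 63.3] 42.7
side -0.031 [19.6 63.3] 43.6
scene -0.115 [24.1 -4.7] -28.8
scene -0.103 [24.4 -2.9] -27.2
scene -0.091 [24.2  4.1] -20.1
scene -0.079 [23.9 97.6] 73.7
scene -0.067 [23.6 94. ] 70.4
scene -0.055 [23.8  7. ] -16.8
scene -0.043 [24.1  8.1] -16.0
scene -0.031 [24.2 62.5] 38.3
-0.127 
-0.125 [(-30, 184), (-28, 203), (-26, 220), (-24, 224), (-22, 229), (-20, 228), (-18, 228), (-16, 228), (-14, 227), (-12, 226), (-10, 225), (-8, 224), (-6, 216), (-4, 205), (-2, 187), (0, 170), (2, 174), (4, 183), (6, 197), (8, 213), (10, 219), (12, 216), (14, 213), (16, 211), (18, 208), (20, 211), (22, 219), (24, 223), (26, 223), (28, 222), (30, 224), (32, 224), (34, 222), (36, 223), (38, 226), (40, 226), (42, 225), (44, 226), (46, 227), (48, 226), (50, 224), (52, 225), (54, 226), (56, 225), (58, 224), (60, 227), (62, 229), (64, 232), (66, 230), (68, 227)]
-0.123
```

Image travel is about 42.7 mm, so the leg is slightly past the mark. The faint narrow ring at about 17.5 mm agrees with that. I'll back off 2.5 mm, then loosen the grip to hook the bar with the inner finger and slide.

play_rows --commands "0 0 0 0 0.25 0 0;0 0 0 0 0 0 0;0 0 0 0 0 0 0;0 0 0 0 -0.3 0 0.2;0 0 0 0 0 0 0.2"

```text
time_s: 7.2
tool_pos: [0.5522, 0.0247, 0.0648]
orientation: [-0.471, 3.106, 0.002]
contact_force: [-1.2, 5.2, 3.9]
gripper_width: 0.0178
```

play_rows --commands "0 0 0 -0.8 0 0 0.2;0 0 0 -0.8 0 0 0.2;0 0 0 -0.7 0 0 0.2"

```text
time_s: 7.58
tool_pos: [0.5703, 0.0307, 0.0632]
orientation: [0.47, -3.098, -0.002]
contact_force: [-9.2, 2.3, 2.2]
gripper_width: 0.0175
```

```bash
cat > chk.py <<'E'
from h import *
import sys
todo(.066,.079,.066)
im=save('side',sys.argv[1]); im=im.astype(np.float32).mean(2); save('scene','s'+sys.argv[1])
X=np.arange(-.02,.1,.0005)
o=[]
for y in np.arange(-.115,-.03,.012):
    uv=proj(arm.camera_model('side'),cw(p,np.c_[X,np.full_like(X,y),np.full_like(X,.085)])).astype(np.float32)
    q=cv2.remap(im,uv[:,0][None],uv[:,1][None],cv2.INTER_LINEAR)[0]
    i=q.argmax(); w=slice(max(i-24,0),i+25); v=np.clip(q[w]-0.6*q[i],0,None); o.append((X[w]*v).sum()/v.sum()*1000)
print('leg',np.round(np.array(o)-20.5,1),np.median(o)-20.5)
r=arm.boxes_of('side','lever_tip')
piv=cw(p,[-.022,.095,.105])[0]
for b in r[:2]: t=b['centre']; print('lev',np.round(t,3),round(b['score'],2),'ang',round(p[2]-np.arctan2(*(t-piv)[1::-1]),3))
E
python3 chk.py k1
```

```text
t 7.58 turn [ 0.0025 -0.0078 -0.0003] tgt [0.6223 0.0467 0.066 ]
shift now-axes [-5.44 -0.01 -0.33] final-axes [-5.44 -0.01 -0.28]
F [-9.2  2.3  2.2] w 0.0175 j [-0.23  0.51  0.09  1.93 -0.07  0.71  1.77]
leg [40.3 40.6 40.6 40.7 41.  40.6 40.5 40.3] 40.59081412212261
```

play_rows --commands "0 0 0 -0.7 0 -0.1 0.2;0 0 0 -0.7 0 -0.1 0.2;0 0 0 -0.7 0 0 0.2"

```text
time_s: 8.1
tool_pos: [0.589, 0.0366, 0.0644]
orientation: [0.469, -3.096, -0.002]
contact_force: [-10.2, 2.7, 1.2]
gripper_width: 0.0176
```

```bash
python3 chk.py k2
```

```text
t 8.1 turn [ 0.0029 -0.0103 -0.0005] tgt [0.6223 0.0467 0.066 ]
shift now-axes [-3.47 -0.02 -0.19] final-axes [-3.47 -0.02 -0.16]
F [-10.2   2.7   1.2] w 0.0176 j [-0.24  0.54  0.09  1.88 -0.07  0.73  1.77]
leg [40.3 40.6 40.5 40.4 40.7 40.6 40.8 40.6] 40.56398610603138
lev [ 0.575 -0.467  0.005] 0.18 ang 0.361
```

play_rows --commands "0 0 0 -0.7 0 0 0.2;0 0 0 -0.7 0 -0.1 0.2;0 0 0 -0.7 0 0 0.2;0 0 0 -0.5 0 0 0.2"

```text
time_s: 8.75
tool_pos: [0.6131, 0.0443, 0.0651]
orientation: [0.469, -3.094, -0.002]
contact_force: [-11.5, 1.8, 1.4]
gripper_width: 0.0178
```

```bash
python3 chk.py k3
```

```text
t 8.75 turn [ 0.0032 -0.012  -0.0006] tgt [0.6223 0.0467 0.066 ]
shift now-axes [-0.94 -0.03 -0.1 ] final-axes [-0.94 -0.04 -0.09]
F [-11.5   1.8   1.4] w 0.0178 j [-0.24  0.57  0.09  1.82 -0.08  0.77  1.76]
leg [40.4 40.6 40.5 40.4 40.3 40.2 40.5 40.7] 40.45706133449818
lev [0.44  0.113 0.086] 0.73 ang 1.74
```

play_rows --commands "0 0 0 -0.4 0 0 0.2;0 0 0 -0.3 0 0 0.2;0 0 0 0 0 0 0.2"

```text
time_s: 9.28
tool_pos: [0.6197, 0.0463, 0.065]
orientation: [0.469, -3.094, -0.002]
contact_force: [-11.9, 3.5, 1.0]
gripper_width: 0.0178
```

```bash
python3 chk.py k4; python3 - <<'E'
from h import *
c=[]
for n,cam in (('sk4','scene'),('k4','side')):
    im=cv2.imread(f'pics/{n}.png'); x,y=proj(arm.camera_model(cam),cw(p,[.05,.09,.105]))[0].astype(int)
    c.append(cv2.resize(im[y-40:y+40,x-40:x+40],(400,400),interpolation=cv2.INTER_CUBIC)); print(x,y)
cv2.imwrite('pics/v4.png',np.hstack(c))
E
```

```text
t 9.28 turn [ 0.0032 -0.0121 -0.0003] tgt [0.6223 0.0467 0.066 ]
shift now-axes [-0.26 -0.04 -0.1 ] final-axes [-0.26 -0.04 -0.1 ]
F [-11.9   3.5   1. ] w 0.0178 j [-0.24  0.58  0.09  1.81 -0.08  0.77  1.76]
leg [40.4 40.6 40.5 40.4 40.3 40.  40.5 40.6] 40.43873692470362
297 231
313 180
```

View pics/v4.png

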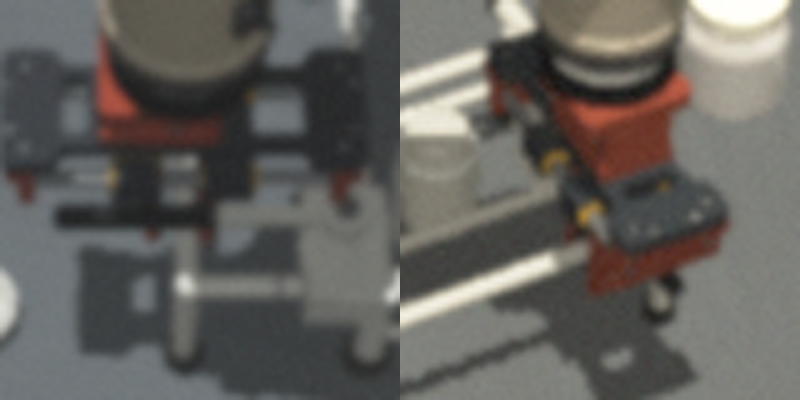

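The scene half shows the lever along row 215, nearly parallel to the rod at row 285 (within about 0.03 rad). I'll push a little further to find the stop, then regrip.

play_rows --commands "0 0 0 -0.2 0 0 0.2;0 0 0 0 0 0 0.2"

```text
time_s: 9.68
tool_pos: [0.6198, 0.0464, 0.065]
orientation: [0.469, -3.09, -0.002]
contact_force: [-18.2, 1.1, 5.8]
gripper_width: 0.0176
```

play_rows --commands "0 0 0 -0.2 0 0 0.2;0 0 0 0 0 0 0.2"

```text
time_s: 9.93
tool_pos: [0.6197, 0.0464, 0.0649]
orientation: [0.468, -3.086, -0.002]
contact_force: [-23.5, -0.1, 12.9]
gripper_width: 0.0178
```

Force rises from 12 to 23 N with no motion, so the lever is on its stop. I'll relax the push and close the grip, recentring by 3 mm.

play_rows --commands "0 0 0 0.3 0 0 0.2;0 0 0 0 0.3 0 0;0 0 0 0 0 0 0;0 0 0 0 0 0 0;0 0 0 0 0 0 0"

```text
time_s: 10.55
tool_pos: [0.6189, 0.0493, 0.065]
orientation: [0.47, -3.092, -0.002]
contact_force: [-14.0, 2.7, 3.1]
gripper_width: 0.0112
```

```bash
python3 chk.py k5; python3 - <<'E'
from h import *
im=cv2.imread('pics/sk5.png')[185:285,245:345]
cv2.imwrite('pics/v5.png',cv2.resize(im,(600,600),interpolation=cv2.INTER_CUBIC))
m=arm.camera_model('scene')
for a in (0,.12): print(a,(proj(m,cw(p,[(-.022+r*np.cos(a),.095-r*np.sin(a),.110) for r in (0,.1,.15)]))-[245,185])*6)
E
```

```text
t 10.55 turn [ 0.0032 -0.0134  0.0002] tgt [0.6223 0.0467 0.066 ]
shift now-axes [-0.24 -0.35 -0.1 ] final-axes [-0.24 -0.35 -0.1 ]
F [-14.    2.7   3.1] w 0.0112 j [-0.25  0.58  0.09  1.81 -0.08  0.78  1.76]
leg [40.3 40.6 40.3 40.2 40.2 39.9 40.1 40.2] 40.2105319016531
lev [0.747 0.235 0.062] 0.3 ang -1.901
0 [[487.37763004 285.90794891]
 [252.12136518 286.27809719]
 [134.27164978 286.46351997]]
0.12 [[487.37763004 285.90794891]
 [253.51067386 261.62196306]
 [137.24091424 249.54789419]]
```

View pics/v5.png

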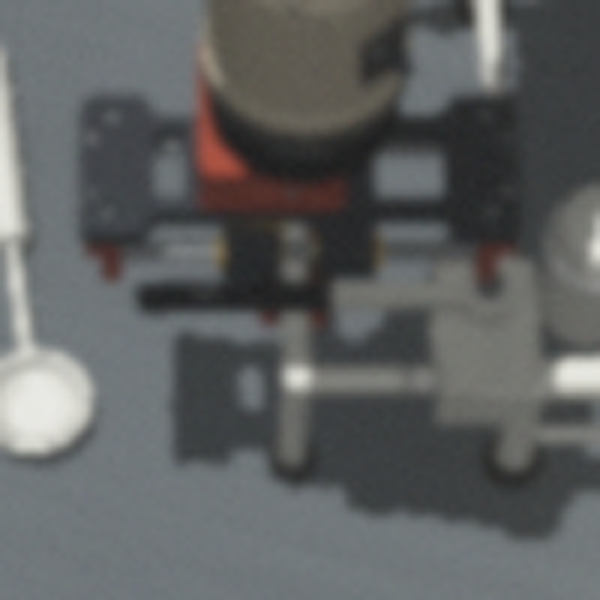

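The lever lies from (487,290) to (140,297), matching the angle-0 projection. The leg is at about 40.2 mm and the bar is gripped, so I'm handing in.

```bash
python3 -c "
from h import *
print(arm.hand_in()); s=arm.sense(); print(s['time_s'],s['contact_force'],s['gripper_width'])"
```

```text
the job is handed in; nothing more can be done
None
the job is handed in; nothing more can be done
```

I drew the leg out by its crossbar to the mark and closed the lever, then handed the job in with the crossbar still gripped. The robot's clock read about 10.6 s of the 40 s allowed.

- **Leg:** the last side-camera check put it at about 40.2 mm, against 40 mm at the mark. I took this from the crossbar's travel. I did not resolve the broad rings directly. Early on, at about 42.7 mm of travel, a dark dip at the mouth and the faint narrow ring agreed with the travel reading.
- **Lever:** while closing it I held the bar loosely with the inner finger. At the end the push rose from 12 N to 23 N with no movement, so it was on its stop. The last picture shows it parallel to the rods, within about 0.02 rad of closed.
- **Grip:** the fingers closed again on the bar at 11.2 mm wide. The wrist still felt about 14 N sideways, which includes some push against the closed lever.
- **Other things on the bench:** nothing touched them that I could see. I did not measure their positions again at the end.

**Disagreements:**
- The first pose from the fixed cameras put the crossbar 4 to 5 mm short of where the wrist camera saw it, so I used the wrist view for the grasp.
- The network's lever-tip reports were wrong once the gripper hid the lever, so I ignored them.

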